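Eject the finished test cassettes and collect them

TASK

First move the pipette-tip box and the reagent jar, which stand in the way of the cassette block's ejector slides, onto the rubber mat and leave both standing there upright. Then press the spring ejector slide of every bay that holds a test cassette fully home to push the cassette out onto the outlet plate, and lay every cassette flat in the steel tray, none on top of another or on the tray's rim. Let the slides spring back and leave everything else on the bench where it is.

Things in the scene. Friction and masses are not known exactly. Their poses are not given: they have to be found in the camera images.
- reader: Four-bay cassette block with dark base and grey bay roofs, 230 (x) x 255 (y) mm, fixed. Origin on the bench; its y is the push direction. Base plate 10 mm thick from y=-125 to +130 mm. Roofed bays from y=-40 to +30 mm, roof top 30.5 mm above the bench with a 12 mm wide window over each cassette. Bays 1 to 4 at x=-78, -26, +26, +78 mm.
- outlet (a point): Middle of the flat outlet plate (10 mm above the bench, on the reader's +y side, y=+30 to +130 mm) onto which the bays open. Each bay is 29 mm wide inside, floor level with this plate.
- tipbox: Orange pipette-tip box with a clear lid, 60 (x) x 80 (y) x 47 mm tall, 150 g; origin at the centre of its underside.
- jar: Squat brown reagent jar with white cap, 56 mm diameter, 44 mm tall, 100 g; origin at the centre of its underside.
- mat: Black rubber mat on the bench, 220 (x) x 150 (y) x 3 mm thick, fixed; origin at the centre of its underside.
- tray: Open steel tray, outer 180 (x) x 160 (y) x 25 mm tall, walls 5 mm, inner floor 5 mm above the bench, fixed; origin at the centre of its underside.
- cassette1: White test cassette that starts in bay 1, if present (bays may be empty: then there is no reading): 26 (x) x 60 (y) x 12 (z) mm, 30 g; origin at its centre.
- cassette2: White test cassette that starts in bay 2, if present (bays may be empty: then there is no reading): 26 (x) x 60 (y) x 12 (z) mm, 30 g; origin at its centre.
- cassette3: White test cassette that starts in bay 3, if present (bays may be empty: then there is no reading): 26 (x) x 60 (y) x 12 (z) mm, 30 g; origin at its centre.
- cassette4: White test cassette that starts in bay 4, if present (bays may be empty: then there is no reading): 26 (x) x 60 (y) x 12 (z) mm, 30 g; origin at its centre.
- eject1 (a joint): Travel of the spring ejector slide of bay 1, m: 0 at rest, 0.068 fully pressed (needs about 5 N towards the reader's +y); springs back when let go. A full press pushes the cassette wholly out of the bay onto the outlet plate.
- eject1_tab (a point): Point on the face to be pressed (facing the reader's -y) of the upright aluminium tab of slide 1, 36 mm above the bench. The tab is 26 mm wide, 10 mm thick and spans 12 to 46 mm above the bench.
- eject2 (a joint): Travel of the spring ejector slide of bay 2, m: 0 at rest, 0.068 fully pressed (needs about 5 N towards the reader's +y); springs back when let go. A full press pushes the cassette wholly out of the bay onto the outlet plate.
- eject2_tab (a point): Point on the face to be pressed (facing the reader's -y) of the upright aluminium tab of slide 2, 36 mm above the bench. The tab is 26 mm wide, 10 mm thick and spans 12 to 46 mm above the bench.
- eject3 (a joint): Travel of the spring ejector slide of bay 3, m: 0 at rest, 0.068 fully pressed (needs about 5 N towards the reader's +y); springs back when let go. A full press pushes the cassette wholly out of the bay onto the outlet plate.
- eject3_tab (a point): Point on the face to be pressed (facing the reader's -y) of the upright aluminium tab of slide 3, 36 mm above the bench. The tab is 26 mm wide, 10 mm thick and spans 12 to 46 mm above the bench.
- eject4 (a joint): Travel of the spring ejector slide of bay 4, m: 0 at rest, 0.068 fully pressed (needs about 5 N towards the reader's +y); springs back when let go. A full press pushes the cassette wholly out of the bay onto the outlet plate.
- eject4_tab (a point): Point on the face to be pressed (facing the reader's -y) of the upright aluminium tab of slide 4, 36 mm above the bench. The tab is 26 mm wide, 10 mm thick and spans 12 to 46 mm above the bench.
- tuberack: White tube rack, 50 x 170 x 82 mm with its capped tubes; a bystander to be left where it is. Origin at the centre of its underside.
- reagent_carton: Small cardboard carton, 100 x 70 x 45 mm; a bystander to be left where it is. Origin at the centre of its underside.
- dish: Shallow glass dish, 90 mm across, 16 mm tall; a bystander to be left where it is. Origin at the centre of its underside.
- cuvette_block: Small blue plastic block, 34 x 34 x 28 mm; a bystander to be left where it is. Origin at the centre of its underside.
- wash_bottle: White bottle, 60 mm diameter, 130 mm tall; a bystander to be left where it is. Origin at the centre of its underside.

How it is judged:
By the outcome, as a careful person would: the job done as asked, in the order asked, and still so for the second after the job is handed in, with the robot touching nothing.
Of cassette1, cassette2, cassette3, cassette4 only 3 to 4 are there at a start; the rules pass over those that are not, and their reading is None.
At some moment in a run one of tipbox, jar may be knocked a few centimetres aside while the robot is not near it.
Once in a run the grip may slacken for a moment while it holds something.
It also fails if it takes over 210 s, if anything falls off the work surface, if the arm or the gripper's body presses on something with over 40 N, if the wrist force passes 120 N, or if a joint passes its speed limit or range.

ROBOT

A 6-joint arm with a two-finger parallel gripper is mounted at the origin on the work surface. World frame = base frame: x ahead of the robot, y to its left, z up, the work surface at z = 0. Lengths are in m, angles in rad, forces in N, time in s.
With the tool pointing down it reaches from about 0.275 to 0.825 m from the base axis. Payload 4.9 kg.
Tool frame: the origin (TCP) lies where the fingers leave the gripper's body, on its centre line; the fingertips stand 73 mm ahead of it and the grasp point (between the pads) lies 54 mm ahead of it; z points along the fingers, y is the line along which they close (so a half turn about z gives the same grasp; the last joint's range is limited). The gripper opens to 85 mm and grips with 20 to 120 N. Pads are 22 mm wide; open, the fingers measure 114 mm over their backs; the gripper's body (76 mm by 85 mm) begins 54 mm behind the grasp point. The pads swing forward as they close: fully open they stand 13 mm farther back than shut.
Start: joints at [0.999, 0.326, -0.193, 1.052, 0, 1.437], TCP at [0.233, 0.498, 0.304] pointing down, gripper open.
Joint ranges: [-2.65, 2.65], [-0.97, 1.79], [-1.3, 1.35], [-1.93, 2.1], [-1.47, 1.37], [-3.14, 3.14]. Speed limits (rad/s): [2.57, 2.57, 3.14, 3.14, 3.14, 3.14].

INTERFACE

Orientations are given as a unit quaternion [x, y, z, w].
In Python, from plant import arm, viewer, job_done gives the robot as it stands. The module is installed in compiled form; this text tells all that it offers.
- The arm moves only by the shell command python3 -m inch 'ROWS' [FORCE]. ROWS is a JSON object of lists of equal length, an entry for each row: "linear": the shift along the world's x, y, z in mm, a list of three; "spin": the turn about the world's z in degrees; "fingers": the opening, from -1 (shut) to 1 (fully open). A call has 1 to 20 rows; each row is the pose to reach, as a shift and turn from the pose commanded when the call began; what a row does not reach only later rows make up. A row lasts 1/12 s, in which the tool goes at most 41.7 mm and 7.16 degrees, less where a joint would pass 70% of its speed; a pose out of reach is approached as far as the arm can. A call with a gripper value outside its range is refused whole. The fingers move at their own pace and stop on an object; FORCE is the grip in N (left out, the last holds). Time passes only in rows, so rows that repeat a pose let the fingers close. It gives the time, the measured TCP pose, the force, the opening and the grip force at its end, in the units of the state.
- arm.get_obs(): the state, without advancing time (a new reading comes with each control period).
- viewer.snapshot(name): name is "scene" or "top" or "wrist"; returns (picture, depth): 420x560x3 uint8, blue, green, red; 420x560 float32, m along the optical axis (not along the pixel's ray), 0 where there is no reading.
- viewer.camera_params(name): a dict with "fx", "fy", "cx", "cy" (pixels), "extrinsics" (4x4, takes a point from world to camera coordinates); the wrist camera has in their place "tool_from_camera" (4x4, takes a point from camera to tool coordinates, whose origin is the TCP and whose axes are the flange's). Camera axes: x right, y down, z forward; pixel columns grow to the right and rows downward; lengths in m; the calibration is good to about 2 mm. A picture is of the moment at which its call begins: read the wrist's pose just before it. camera_params takes no time and is no camera call.
- job_done(): hands the job in; it is judged then, once.
The state is a dict: "time": time; "joints": joint angles; "qd": joint speeds; "effort": joint torques, N m; "eef_pos": TCP position; "orientation": TCP orientation; "wrist_force": force on the tool from outside, world axes, zero at the start; "torque": the same for the moment, N m; "width": finger opening in m; "finger_force": force on a finger pad.
Only numpy, scipy, OpenCV 4.12 (cv2) and the standard library are available. Lean on these libraries where they do the work, as an engineer would, in place of code of your own. Each camera call takes 0.05 s, during which the arm holds its last target. There are 200 camera calls.

## Working session

There is one attempt and no reset: what is moved stays moved. The work goes in short steps, Python scripts to look and compute and a shell command to move; the robot and the scene stay as the last step left them, time stands still between calls to the robot, and variables do not carry over. Pictures are saved under pics/ and viewed, at most 14 in all, crops included, and the job is handed in when it is done.

```bash
mkdir -p pics
cat > h.py <<'E'
import numpy as np, cv2
from plant import arm, viewer, job_done
def snap(n):
    o=arm.get_obs(); im,d=viewer.snapshot(n); return o,im,d
def cam(n,o=None):
    from scipy.spatial.transform import Rotation as R
    p=viewer.camera_params(n)
    if 'extrinsics' in p: T=np.linalg.inv(np.array(p['extrinsics']))
    else:
        W=np.eye(4);W[:3,:3]=R.from_quat(o['orientation']).as_matrix();W[:3,3]=o['eef_pos'];T=W@np.array(p['tool_from_camera'])
    return p,T
def cloud(n,d,o=None):
    p,T=cam(n,o);v,u=np.mgrid[:d.shape[0],:d.shape[1]]
    P=np.stack([(u-p['cx'])/p['fx']*d,(v-p['cy'])/p['fy']*d,d],-1)
    return P@T[:3,:3].T+T[:3,3]
def ray(n,u,v,z,o=None):
    p,T=cam(n,o);r=T[:3,:3]@np.array([(u-p['cx'])/p['fx'],(v-p['cy'])/p['fy'],1]);t=T[:3,3]
    return t+r*(z-t[2])/r[2]
E
python3 - <<'E'
from h import *
print(arm.get_obs())
for n in('top','scene'):
    o,im,d=snap(n);cv2.imwrite(f'pics/{n}0.png',im);np.savez(f'{n}0.npz',im=im,d=d)
    p,T=cam(n);print(n,p['fx'],T.round(3).tolist())
E
```

```text
{'time': 0.0, 'joints': array([ 9.98835411e-01,  3.26949933e-01, -1.93574059e-01,  1.05199577e+00,
        1.55215757e-05,  1.43659868e+00]), 'qd': array([ 0.00070615,  0.00025668,  0.00122691,  0.00060356, -0.00158661,
       -0.00069811]), 'effort': array([-1.82738127e-03, -4.43395221e+01,  2.62443316e+01,  1.55356620e-02,
       -1.38432274e-04, -2.46843527e-06]), 'eef_pos': array([0.23289229, 0.49776098, 0.30310216]), 'orientation': array([ 2.17138003e-01,  9.76140535e-01, -8.05875480e-04, -3.05253859e-04]), 'wrist_force': array([ 0.11673836, -0.29520583,  0.339655  ]), 'torque': array([-0.01614823, -0.01143147, -0.04817214]), 'finger_force': 0.0, 'width': 0.08535639245650323}
top 380.89830635540716 [[0.021, -0.982, 0.186, 0.37], [-0.999, -0.027, -0.031, 0.006], [0.036, -0.185, -0.982, 0.911], [0.0, 0.0, 0.0, 1.0]]
scene 428.2538626264808 [[-0.749, 0.509, -0.424, 1.018], [0.662, 0.581, -0.473, 0.538], [0.006, -0.635, -0.773, 0.963], [0.0, 0.0, 0.0, 1.0]]
```

View pics/top0.png

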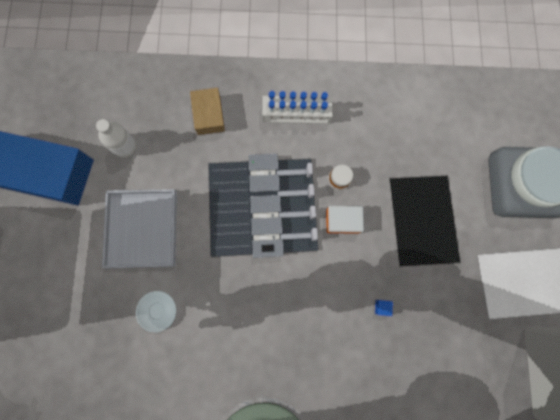

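View pics/scene0.png

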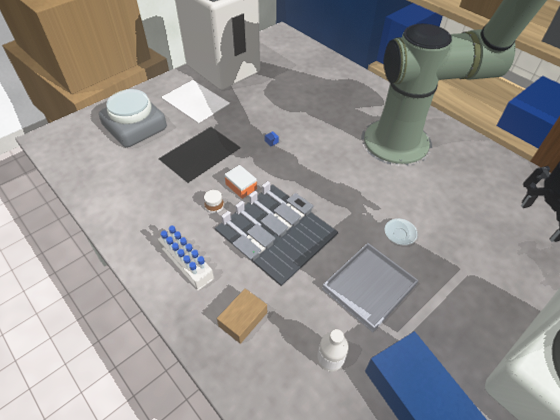

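Top view: the reader is around (265,205) with the push direction to the image left (world +y). The jar is at (341,177), tip box (345,219), mat (425,220), tray (140,230). Next I zoom on the reader and measure.

Run:
```python
from h import *
f=np.load('top0.npz');im,d=f['im'],f['d'];P=cloud('top',d)
cv2.imwrite('pics/c1.png',cv2.resize(im[145:280,195:475],None,fx=2.8,fy=2.8,interpolation=cv2.INTER_CUBIC))
hsv=cv2.cvtColor(im,cv2.COLOR_BGR2HSV)
def rect(name,m,zlo,zhi,zp):
    m=m&(P[...,2]>zlo)&(P[...,2]<zhi)
    m=cv2.morphologyEx(m.astype(np.uint8),cv2.MORPH_OPEN,np.ones((2,2)))
    n,l,s,c=cv2.connectedComponentsWithStats(m)
    for i in range(1,n):
        if s[i,4]<60: continue
        v,u=np.where(l==i)
        X=np.array([ray('top',a,b,zp)[:2] for a,b in zip(u,v)])
        Q=P[v,u]
        r=cv2.minAreaRect((X*1000).astype(np.float32));print(name,s[i].tolist(),'z',np.median(Q[:,2]).round(4),'rect',np.round(r[0],1),np.round(r[1],1),round(r[2],1))
V=hsv[...,2];H=hsv[...,0];S=hsv[...,1]
u,v=np.meshgrid(np.arange(560),np.arange(420))
box=lambda a,b,c,e:(u>a)&(u<c)&(v>b)&(v<e)
rect('mat',(V<45)&box(370,160,480,280),-.02,.03,.003)
rect('reader',(V<75)&box(195,145,330,270),-.02,.02,.01)
rect('tip',box(310,195,375,250),.035,.06,.047)
rect('jar',box(315,150,370,195),.033,.06,.044)
rect('tray',box(90,175,190,285),.012,.04,.025)
rect('roof',box(195,145,300,270),.024,.037,.0305)
rect('tab',box(296,145,325,270),.036,.055,.046)
rect('cuv',(H>100)&(S>120)&box(365,290,405,325),.01,.05,.028)
print('benchz',np.median(P[290:320,300:350,2]))
```

```text
Traceback (most recent call last):
  File "h.py", line 17, in ray
    p,T=cam(n,o);r=T[:3,:3]@np.array([(u-p['cx'])/p['fx'],(v-p['cy'])/p['fy'],1]);t=T[:3,3]
        ~~~^^^^^
  File "h.py", line 7, in cam
    p=viewer.camera_params(n)
ValueError: time passes only in moves, steps and waits
```

View pics/c1.png

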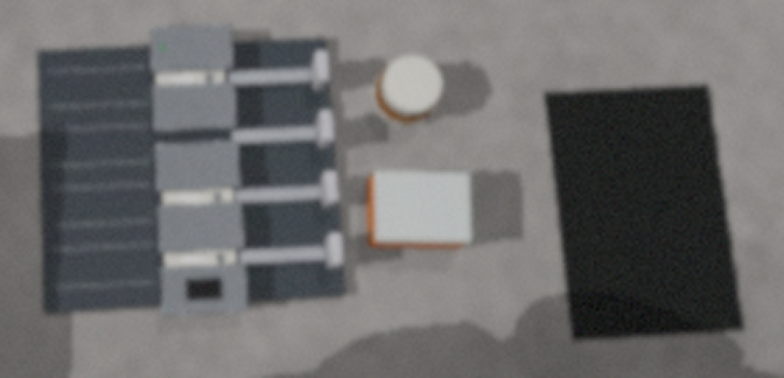

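Windows in the crop at rows 77, 196 and 258 are white (bays 4, 2, 1). The one at row 134 is dark, so bay 3 is empty. The script error comes from calling camera_params too often, so I'll cache it.

```bash
sed -i "s/p=viewer.camera_params(n)/p=PC.setdefault(n,None) or viewer.camera_params(n);PC[n]=p/; 2a PC={}" h.py
cat > m.py <<'E'
from h import *
f=np.load('top0.npz');im,d=f['im'],f['d'];P=cloud('top',d)
hsv=cv2.cvtColor(im,cv2.COLOR_BGR2HSV)
def rect(name,m,zlo,zhi,zp):
    m=m&(P[...,2]>zlo)&(P[...,2]<zhi)
    m=cv2.morphologyEx(m.astype(np.uint8),cv2.MORPH_OPEN,np.ones((2,2)))
    n,l,s,c=cv2.connectedComponentsWithStats(m)
    for i in range(1,n):
        if s[i,4]<25: continue
        v,u=np.where(l==i)
        X=np.array([ray('top',a,b,zp)[:2] for a,b in zip(u,v)])
        Q=P[v,u]
        r=cv2.minAreaRect((X*1000).astype(np.float32));print(name,s[i].tolist(),'z',np.median(Q[:,2]).round(4),'rect',np.round(r[0],1),np.round(r[1],1),round(r[2],1),'ctr',(X.mean(0)*1000).round(1))
V=hsv[...,2];H=hsv[...,0];S=hsv[...,1]
u,v=np.meshgrid(np.arange(560),np.arange(420))
box=lambda a,b,c,e:(u>a)&(u<c)&(v>b)&(v<e)
rect('mat',(V<45)&box(370,160,480,280),-.02,.03,.003)
rect('reader',(V<75)&box(195,145,330,270),-.02,.02,.01)
rect('tip',box(310,195,375,250),.035,.06,.047)
rect('jar',box(315,150,370,195),.033,.06,.044)
rect('tray',box(90,175,190,285),.012,.04,.025)
rect('roof',box(195,145,300,270),.024,.037,.0305)
rect('tab',box(296,145,325,270),.036,.055,.046)
rect('cuv',(H>100)&(S>120)&box(365,290,405,325),.01,.05,.028)
rect('rack',box(255,80,340,135),.03,.1,.06)
print('benchz',np.median(P[290:320,300:350,2]))
E
python3 m.py
```

```text
mat [392, 178, 68, 89, 4906] z 0.0031 rect [ 522.6 -382. ] [212.7 144.7] 4.6 ctr [ 520.1 -382.4]
reader [280, 161, 11, 9, 90] z 0.0099 rect [651.4 -37. ] [20.5 24.8] 1.8 ctr [651.2 -35.9]
reader [281, 177, 14, 14, 147] z 0.0102 rect [604.6 -44.1] [33.1 31.9] 1.1 ctr [605.9 -40.3]
reader [304, 177, 8, 8, 43] z 0.0102 rect [613.5 -92.9] [17.8 17.2] 0.5 ctr [613.4 -91.1]
reader [210, 187, 12, 71, 551] z 0.0103 rect [506.5 125.9] [168.7  26.4] 3.1 ctr [513.7 128.6]
reader [249, 193, 28, 4, 64] z 0.0101 rect [576.4  16.2] [ 5.7 65.7] 5.3 ctr [576.3  17. ]
reader [282, 198, 10, 14, 136] z 0.0101 rect [552.2 -42.4] [32.2 21.8] 1.1 ctr [552.4 -42.6]
reader [305, 198, 8, 8, 41] z 0.0103 rect [559.9 -94.8] [18.7 14.1] 59.8 ctr [560.6 -95.4]
reader [283, 219, 11, 15, 140] z 0.0104 rect [499.9 -46.9] [33.8 24. ] 1.4 ctr [499.8 -46.6]
reader [307, 219, 7, 7, 35] z 0.0104 rect [510.8 -99.6] [14.6 14.5] 0.4 ctr [509.9 -98.4]
reader [285, 241, 10, 13, 124] z 0.01 rect [449.8 -51.3] [28.5 21.4] 1.0 ctr [450.4 -51. ]
reader [308, 241, 7, 8, 37] z 0.0099 rect [ 457.7 -103. ] [18.3 12.8] 14.5 ctr [ 457.
[... 809 characters left out ...]
5 69.7] 4.4 ctr [492.9   2.4]
roof [253, 240, 31, 19, 519] z 0.0306 rect [441.4  -1.3] [40.  69.5] 4.4 ctr [441.5  -1.5]
tab [309, 165, 5, 11, 47] z 0.0448 rect [629.8 -97.1] [24.7  9.5] 0.3 ctr [629.3 -96.3]
tab [310, 186, 5, 11, 50] z 0.0452 rect [578.8 -99.7] [24.2  9.4] 0.3 ctr [ 579.2 -100.2]
tab [312, 208, 5, 11, 53] z 0.0454 rect [ 526.6 -104.6] [23.7  9.3] 0.2 ctr [ 526.2 -104.4]
tab [313, 230, 6, 11, 51] z 0.0452 rect [ 475.4 -108.4] [23.9 10.4] 8.3 ctr [ 475.  -108.5]
cuv [377, 301, 17, 16, 232] z 0.0278 rect [ 313.5 -269. ] [37.1 32. ] 85.5 ctr [ 313.7 -268.9]
rack [264, 92, 69, 28, 1559] z 0.0459 rect [786.  -63.8] [ 67.7 164.4] 1.2 ctr [783.9 -63.9]
benchz 6.0900115191331317e-05
```

Bench height, roof, tab and box sizes all agree with the given ones. The reader origin is about (544,12) at yaw 4.4°. Next I move above the tip box (513,-180).

```bash
python3 -m inch '{"linear":[[280,-678,-123],[280,-678,-123],[280,-678,-123],[280,-678,-123],[280,-678,-123],[280,-678,-123],[280,-678,-123],[280,-678,-123],[280,-678,-123],[280,-678,-123],[280,-678,-123],[280,-678,-123],[280,-678,-123],[280,-678,-123],[280,-678,-123],[280,-678,-123],[280,-678,-123],[280,-678,-123],[280,-678,-123],[280,-678,-123]],"spin":[-63,-63,-63,-63,-63,-63,-63,-63,-63,-63,-63,-63,-63,-63,-63,-63,-63,-63,-63,-63],"fingers":[1,1,1,1,1,1,1,1,1,1,1,1,1,1,1,1,1,1,1,1]}' 40
cat > look.py <<'E'
import sys
from h import *
o,im,d=snap(sys.argv[1]);cv2.imwrite(f'pics/{sys.argv[2]}.png',im);P=cloud(sys.argv[1],d,o)
print('tcp',(o['eef_pos']*1000).round(1),'axis',np.degrees(np.arctan2(o['orientation'][1]**2-o['orientation'][0]**2,2*o['orientation'][0]*o['orientation'][1])).round(1),'q6',o['joints'][5].round(2),'w',o['width'])
for a in sys.argv[3:]:
    x0,x1,y0,y1,z0,z1=map(float,a.split(','))
    X=P*1000;m=(d>0)&(X[...,0]>x0)&(X[...,0]<x1)&(X[...,1]>y0)&(X[...,1]<y1)&(X[...,2]>z0)&(X[...,2]<z1)
    n,l,s,c=cv2.connectedComponentsWithStats(m.astype(np.uint8))
    for i in range(1,n):
        if s[i,4]<60: continue
        Q=X[l==i];r=cv2.minAreaRect(Q[:,:2].astype(np.float32))
        print(a,s[i].tolist(),'z',np.median(Q[:,2]).round(1),'rect',np.round(r[0],1),np.round(r[1],1),round(r[2],1))
E
python3 look.py wrist w1 420,700,-260,-120,35,52
```

```text
time: 1.77
eef_pos: [0.5131, -0.1814, 0.1799]
orientation: [0.696, 0.718, -0.0, -0.001]
wrist_force: [0.1, 0.1, 0.5]
width: 0.0856
finger_force: 0.0
tcp [ 513.1 -181.4  179.9] axis 1.7 q6 1.06 w 0.0856134608375397
420,700,-260,-120,35,52 [248, 160, 93, 114, 9856] z 45.9 rect [ 517.2 -178.9] [60.1 79.9] 0.8
420,700,-260,-120,35,52 [407, 177, 78, 71, 4202] z 42.9 rect [ 622.2 -171.7] [49.1 49.7] 35.2
```

View pics/w1.png

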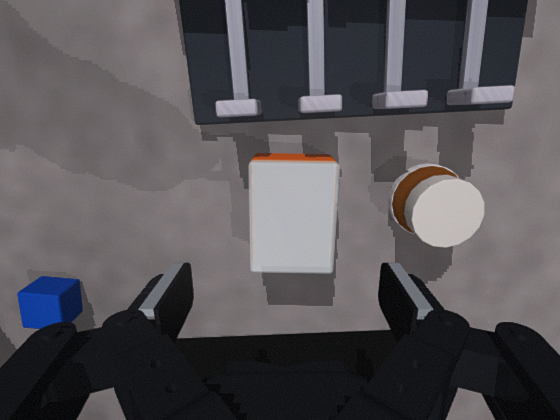

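The wrist view shows the box top centred at (293,215) and the jar cap at (448,212), with clear space for the fingers. Wrist and top agree within 4 mm, so I descend and grip.

```bash
python3 -m inch '{"linear":[[2,1,-30],[2,1,-60],[2,1,-90],[2,1,-96],[2,1,-96],[2,1,-96],[2,1,-96],[2,1,-96],[2,1,-96],[2,1,-96],[2,1,-96],[2,1,-96],[2,1,-96],[2,1,-80],[2,1,-60],[2,1,-36],[2,1,-36]],"spin":[0,0,0,0,0,0,0,0,0,0,0,0,0,0,0,0,0],"fingers":[1,1,1,1,1,-1,-1,-1,-1,-1,-1,-1,-1,-1,-1,-1,-1]}' 40
```

```text
time: 3.23
eef_pos: [0.5176, -0.1801, 0.1497]
orientation: [0.695, 0.719, 0.001, 0.004]
wrist_force: [1.9, -0.3, -1.7]
width: 0.0595
finger_force: 44.3
```

```bash
python3 -m inch '{"linear":[[-8,-35,0],[-16,-70,0],[-24,-105,0],[-32,-140,0],[-40,-175,0],[-47,-202,0],[-47,-202,0],[-47,-202,0],[-47,-202,-20],[-47,-202,-35],[-47,-202,-45],[-47,-202,-50],[-47,-202,-50]],"spin":[0,0,0,0,0,0,0,0,0,0,0,0,0],"fingers":[-1,-1,-1,-1,-1,-1,-1,-1,-1,-1,-1,-1,-1]}' 40; python3 look.py scene s1 400,700,-480,-120,35,65
```

```text
time: 4.32
eef_pos: [0.4678, -0.3793, 0.0936]
orientation: [0.695, 0.719, 0.0, -0.001]
wrist_force: [-0.2, 1.0, -1.7]
width: 0.0595
finger_force: 44.2
tcp [ 467.8 -379.3   93.6] axis 2.0 q6 0.73 w 0.05953034146115189
400,700,-480,-120,35,65 [201, 124, 28, 24, 383] z 53.6 rect [ 464.7 -368. ] [81.1 71.9] 26.2
400,700,-480,-120,35,65 [204, 190, 18, 15, 219] z 44.5 rect [ 623.7 -170.9] [48.7 47.6] 52.3
```

```bash
python3 -m inch '{"linear":[[0,0,-3],[0,0,-6],[0,0,-6.5],[0,0,-6.5],[0,0,-6.5],[0,0,-6.5],[0,0,-6.5],[0,0,-6.5],[0,0,20],[0,0,55],[0,0,90],[0,0,90]],"spin":[0,0,0,0,0,0,0,0,0,0,0,0],"fingers":[-1,-1,-1,1,1,1,1,1,1,1,1,1]}' 40; python3 look.py wrist w2 400,700,-480,-120,35,65;  python3 look.py scene s2 400,700,-480,-120,35,65
```

```text
time: 5.37
eef_pos: [0.4708, -0.3835, 0.1918]
orientation: [0.695, 0.719, -0.0, 0.005]
wrist_force: [1.0, -0.5, -0.1]
width: 0.0852
finger_force: 0.0
tcp [ 470.8 -383.5  191.8] axis 1.9 q6 0.73 w 0.0852172889164741
400,700,-480,-120,35,65 [238, 156, 89, 110, 9188] z 48.8 rect [ 468.4 -381.4] [60.2 79.6] 1.1
tcp [ 470.1 -382.8  189.1] axis 1.9 q6 0.73 w 0.08563072248031751
400,700,-480,-120,35,65 [198, 124, 30, 24, 400] z 50.5 rect [ 468.9 -381.6] [62.8 86. ] 2.6
400,700,-480,-120,35,65 [204, 190, 18, 15, 216] z 44.7 rect [ 623.5 -171.3] [47.6 47.8] 47.2
```

```bash
python3 -m inch '{"linear":[[22,31,0],[44,62,0],[66,93,0],[88,124,0],[110,155,0],[132,186,0],[150,211,-10],[150,211,-10],[150,211,-10]],"spin":[0,0,0,0,0,0,0,0,0],"fingers":[1,1,1,1,1,1,1,1,1]}' 40; python3 look.py wrist w3 480,700,-260,-120,35,65
```

```text
time: 6.22
eef_pos: [0.6176, -0.1676, 0.1723]
orientation: [0.694, 0.72, -0.001, -0.002]
wrist_force: [-0.7, -0.5, -0.6]
width: 0.0857
finger_force: 0.0
tcp [ 617.6 -167.6  172.3] axis 2.1 q6 1.15 w 0.08569181875505637
480,700,-260,-120,35,65 [258, 194, 74, 73, 4117] z 42.9 rect [ 622.7 -171.4] [48.9 49. ] 37.3
```

```bash
python3 -m inch '{"linear":[[3,-3,-30],[3,-3,-60],[3,-3,-82],[3,-3,-85],[3,-3,-85],[3,-3,-85],[3,-3,-85],[3,-3,-85],[3,-3,-85],[3,-3,-85],[3,-3,-85],[3,-3,-85],[3,-3,-75],[3,-3,-55],[3,-3,-30],[3,-3,-30]],"spin":[0,0,0,0,0,0,0,0,0,0,0,0,0,0,0,0],"fingers":[1,1,1,1,1,-1,-1,-1,-1,-1,-1,-1,-1,-1,-1,-1]}' 40
```

```text
time: 7.6
eef_pos: [0.6237, -0.1737, 0.1504]
orientation: [0.695, 0.719, 0.001, 0.003]
wrist_force: [0.7, -0.8, -0.0]
width: 0.0488
finger_force: 41.6
```

```bash
python3 -m inch '{"linear":[[-7,-35,0],[-14,-70,0],[-21,-105,0],[-28,-140,0],[-35,-175,0],[-42,-212,0],[-42,-212,0],[-42,-212,0],[-42,-212,-20],[-42,-212,-35],[-42,-212,-45],[-42,-212,-46],[-42,-212,-46]],"spin":[0,0,0,0,0,0,0,0,0,0,0,0,0],"fingers":[-1,-1,-1,-1,-1,-1,-1,-1,-1,-1,-1,-1,-1]}' 40; python3 look.py scene s3 400,700,-480,-120,20,65
```

```text
time: 8.68
eef_pos: [0.5791, -0.3834, 0.0982]
orientation: [0.695, 0.719, 0.0, -0.001]
wrist_force: [-0.9, -0.7, -0.7]
width: 0.0485
finger_force: 41.6
tcp [ 579.1 -383.4   98.2] axis 2.0 q6 0.84 w 0.04851915679976362
400,700,-480,-120,20,65 [199, 124, 29, 27, 498] z 49.8 rect [ 469.1 -380.5] [63.8 82.8] 1.0
400,700,-480,-120,20,65 [172, 140, 23, 23, 323] z 49.1 rect [ 579.1 -379.9] [74.6 51.8] 16.8
```

View pics/s3.png

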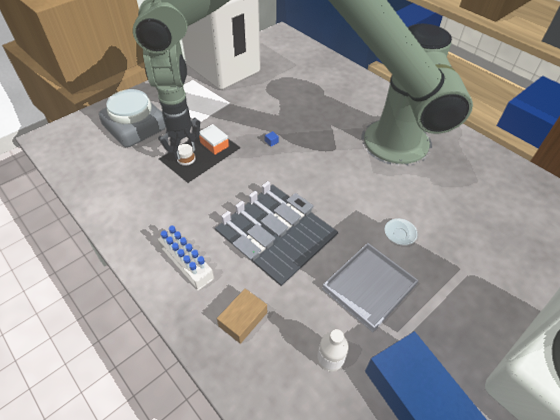

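The jar is held over the mat at (185,153), beside the tip box at (214,138). Lowering the last few millimetres.

```bash
python3 -m inch '{"linear":[[0,0,-3],[0,0,-5],[0,0,-6],[0,0,-6],[0,0,-6]],"spin":[0,0,0,0,0],"fingers":[-1,-1,-1,-1,-1]}' 40
```

```text
time: 9.15
eef_pos: [0.5799, -0.3851, 0.0951]
orientation: [0.695, 0.719, 0.0, 0.001]
wrist_force: [-1.0, 1.6, 6.2]
width: 0.0484
finger_force: 42.3
```

```bash
python3 -m inch '{"linear":[[0,0,0],[0,0,0],[0,0,0],[0,0,0],[0,0,0],[0,0,25],[0,0,60],[0,0,95],[0,0,95]],"spin":[0,0,0,0,0,0,0,0,0],"fingers":[1,1,1,1,1,1,1,1,1]}' 40; python3 look.py wrist w4 400,700,-480,-200,20,65;  python3 look.py scene s4 400,700,-480,-120,25,65
```

```text
time: 9.9
eef_pos: [0.5821, -0.3873, 0.1958]
orientation: [0.695, 0.719, 0.0, 0.006]
wrist_force: [1.7, -1.2, 1.8]
width: 0.0857
finger_force: 0.0
tcp [ 582.1 -387.3  195.8] axis 1.9 q6 0.84 w 0.08568851446963273
400,700,-480,-200,20,65 [73, 142, 110, 113, 10764] z 48.7 rect [ 469.  -381.3] [60.9 79.6] 1.4
400,700,-480,-200,20,65 [247, 169, 69, 73, 3850] z 45.8 rect [ 579.3 -382.7] [49.4 49.4] 63.3
tcp [ 581.4 -386.7  192.9] axis 1.9 q6 0.84 w 0.08551123177943577
400,700,-480,-120,25,65 [198, 124, 30, 27, 470] z 49.9 rect [ 469.2 -380.9] [62.8 85.1] 0.6
400,700,-480,-120,25,65 [176, 144, 17, 17, 217] z 47.0 rect [ 580.2 -382.6] [49.7 47.6] 58.2
```

Both stand upright on the mat, at the expected top heights. Next is bay 4: fingers shut and moving behind its tab.

```bash
python3 -m inch '{"linear":[[9,38,0],[18,76,0],[27,114,0],[36,152,0],[45,190,0],[53,228,0],[53,243,0],[53,243,-20],[53,243,-20],[53,243,-20],[53,243,-20]],"spin":[2.5,2.5,2.5,2.5,2.5,2.5,2.5,2.5,2.5,2.5,2.5],"fingers":[1,1,-1,-1,-1,-1,-1,-1,-1,-1,-1]}' 40; python3 look.py wrist w5 420,700,-130,-80,38,55
```

```text
time: 10.92
eef_pos: [0.6317, -0.1425, 0.1673]
orientation: [0.68, 0.733, -0.0, -0.001]
wrist_force: [-0.3, -0.7, -0.5]
width: -0.0003
finger_force: 0.0
tcp [ 631.7 -142.5  167.3] axis 4.4 q6 1.16 w -0.0002683219612615
420,700,-130,-80,38,55 [192, 147, 45, 18, 741] z 44.7 rect [583.7 -98.5] [26.2  9.9] 4.6
420,700,-130,-80,38,55 [278, 147, 43, 18, 752] z 44.7 rect [635.5 -94.5] [25.5 10. ] 4.9
420,700,-130,-80,38,55 [18, 148, 52, 18, 856] z 44.4 rect [ 480.3 -106.9] [27.1 10.2] 4.2
420,700,-130,-80,38,55 [105, 148, 48, 17, 769] z 44.6 rect [ 532.3 -102.4] [26.1  9.6] 4.5
```

View pics/w5.png

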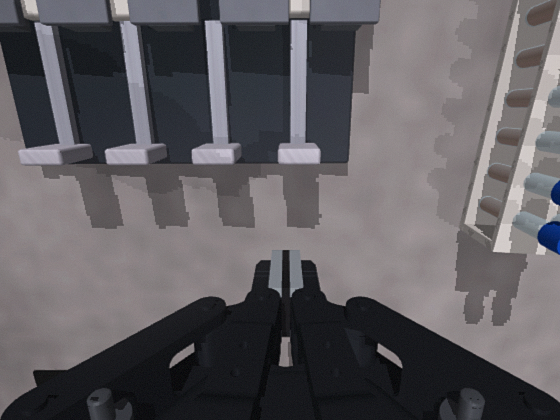

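Wrist view: tabs at (55,154), (135,154), (217,153) and (299,153). White cassettes show in bays 1, 2 and 4 only. Shut fingers are at (286,265), almost in line with tab 4. I descend and push.

```bash
python3 -m inch '{"linear":[[4,0,-35],[4,0,-65],[4,0,-67],[4,0,-67],[3,15,-67],[2,25,-67],[1,35,-67],[0.5,45,-67],[0,55,-67],[-1,65,-67],[-2,75,-67],[-2,82,-67],[-3,90,-67],[-3,90,-67],[-3,90,-67]],"spin":[0,0,0,0,0,0,0,0,0,0,0,0,0,0,0],"fingers":[-1,-1,-1,-1,-1,-1,-1,-1,-1,-1,-1,-1,-1,-1,-1]}' 40; python3 look.py scene p1 500,720,-130,160,8,60
```

```text
time: 12.22
eef_pos: [0.6296, -0.0515, 0.1011]
orientation: [0.679, 0.734, 0.0, 0.001]
wrist_force: [2.4, -4.5, 2.2]
width: -0.0007
finger_force: 2.1
tcp [629.6 -51.5 101.1] axis 4.5 q6 1.29 w -0.0006529904601580258
500,720,-130,160,8,60 [215, 191, 105, 94, 4362] z 13.2 rect [587.6  17.4] [175.2 268.1] 0.0
```

```bash
python3 -m inch '{"linear":[[0,3,0],[0,6,0],[0,9,0],[0,9,0]],"spin":[0,0,0,0],"fingers":[-1,-1,-1,-1]}' 40; python3 -m inch '{"linear":[[0,2,0],[0,4,0],[0,4,0],[0,4,0]],"spin":[0,0,0,0],"fingers":[-1,-1,-1,-1]}' 40
```

```text
time: 12.6
eef_pos: [0.629, -0.0433, 0.1008]
orientation: [0.68, 0.734, -0.0, -0.0]
wrist_force: [0.7, -5.2, 4.0]
width: -0.0005
finger_force: 2.3
time: 12.93
eef_pos: [0.6289, -0.0422, 0.1009]
orientation: [0.68, 0.733, -0.003, 0.002]
wrist_force: [-0.3, -13.8, 3.9]
width: 0.0002
finger_force: 6.3
```

```bash
python3 -m inch '{"linear":[[0,3,0],[0,3,0],[0,3,0]],"spin":[0,0,0],"fingers":[-1,-1,-1]}' 40; python3 -m inch '{"linear":[[0,-30,0],[2,-65,0],[2,-95,0],[3,-115,0],[3,-115,40],[3,-115,65],[-50,-120,65],[-102,-120,65],[-102,-120,65],[-102,-120,65]],"spin":[0,0,0,0,0,0,0,0,0,0],"fingers":[-1,-1,-1,-1,-1,-1,-1,-1,-1,-1]}' 40; python3 look.py wrist w6 420,700,-130,-80,38,55;python3 look.py scene p2 550,720,-130,130,37,60  400,720,40,180,17,27
```

```text
time: 13.18
eef_pos: [0.629, -0.0416, 0.1009]
orientation: [0.681, 0.732, -0.005, 0.004]
wrist_force: [-0.6, -19.2, 3.7]
width: -0.0001
finger_force: 9.8
time: 14.02
eef_pos: [0.5209, -0.1537, 0.1643]
orientation: [0.68, 0.733, -0.0, -0.005]
wrist_force: [-0.5, 0.5, -0.1]
width: -0.0003
finger_force: 0.0
tcp [ 520.9 -153.7  164.3] axis 4.3 q6 1.07 w -0.00029349435852890187
420,700,-130,-80,38,55 [204, 145, 45, 18, 769] z 44.6 rect [ 480.1 -106.8] [25.9  9.7] 4.1
420,700,-130,-80,38,55 [291, 145, 44, 18, 772] z 44.6 rect [ 531.9 -102.7] [25.8  9.8] 4.5
420,700,-130,-80,38,55 [376, 145, 47, 18, 804] z 44.6 rect [583.2 -98.8] [26.  10.3] 4.0
420,700,-130,-80,38,55 [460, 144, 52, 18, 836] z 44.5 rect [634.8 -94.7] [26.6 10.2] 4.4
tcp [ 523.9 -154.5  165. ] axis 4.3 q6 1.07 w 5.166984928546385e-05
400,720,40,180,17,27 [261, 241, 22, 27, 227] z 22.6 rect [613.8  78.7] [66.9 47.5] 88.7
```

View pics/p2.png

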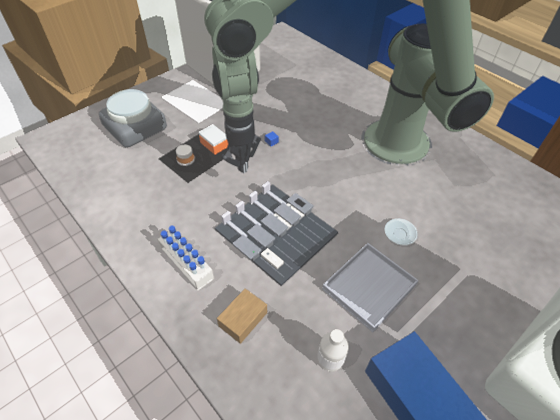

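Cassette 4 is out on the outlet plate (271,259) and its slide is back. Next is bay 2.

```bash
python3 -m inch '{"linear":[[10,0,-30],[10,0,-60],[10,0,-64],[10,0,-64],[9,15,-64],[8,25,-64],[8,35,-64],[7,45,-64],[6,55,-64],[5,65,-64],[4,75,-64],[4,85,-64],[3,95,-64],[3,100,-64],[3,104,-64],[3,107,-64],[3,109,-64],[3,109,-64],[3,109,-64]],"spin":[0,0,0,0,0,0,0,0,0,0,0,0,0,0,0,0,0,0,0],"fingers":[-1,-1,-1,-1,-1,-1,-1,-1,-1,-1,-1,-1,-1,-1,-1,-1,-1,-1,-1]}' 40
```

```text
time: 15.7
eef_pos: [0.5301, -0.0499, 0.1021]
orientation: [0.68, 0.733, -0.004, 0.003]
wrist_force: [-1.2, -14.1, 4.3]
width: 0.0001
finger_force: 7.3
```

```bash
python3 -m inch '{"linear":[[0,3,0],[0,3,0],[0,3,0]],"spin":[0,0,0],"fingers":[-1,-1,-1]}' 40; python3 -m inch '{"linear":[[0,-30,0],[2,-65,0],[2,-95,0],[3,-115,0],[3,-115,40],[3,-115,65],[-30,-118,65],[-46,-118,65],[-46,-118,65],[-46,-118,65]],"spin":[0,0,0,0,0,0,0,0,0,0],"fingers":[-1,-1,-1,-1,-1,-1,-1,-1,-1,-1]}' 40; python3 look.py wrist w7 420,700,-130,-80,38,55;python3 look.py scene p3 400,720,40,180,17,27
```

```text
time: 15.95
eef_pos: [0.5302, -0.0493, 0.1023]
orientation: [0.681, 0.732, -0.006, 0.004]
wrist_force: [-1.0, -22.4, 3.7]
width: -0.0
finger_force: 11.1
time: 16.78
eef_pos: [0.4829, -0.1606, 0.1663]
orientation: [0.679, 0.734, 0.001, -0.002]
wrist_force: [1.5, -0.6, -0.0]
width: 0.0002
finger_force: 0.0
tcp [ 482.9 -160.6  166.3] axis 4.4 q6 1.03 w 0.00017566291889085188
420,700,-130,-80,38,55 [353, 137, 46, 18, 754] z 44.6 rect [ 531.6 -102.7] [26.1  9.6] 4.5
420,700,-130,-80,38,55 [436, 137, 51, 18, 832] z 44.5 rect [583.  -98.7] [26.1  9.8] 4.7
420,700,-130,-80,38,55 [522, 137, 38, 18, 643] z 44.4 rect [631.1 -95. ] [19.6 10. ] 4.6
420,700,-130,-80,38,55 [267, 138, 44, 18, 760] z 44.6 rect [ 479.9 -107.1] [25.8 10.2] 4.4
tcp [ 484.  -161.   166.4] axis 4.4 q6 1.03 w 0.00010849116514761623
400,720,40,180,17,27 [288, 226, 22, 18, 184] z 22.6 rect [519.1  73.5] [27.3 61.6] 3.6
400,720,40,180,17,27 [261, 241, 22, 27, 229] z 22.6 rect [620.3  76.4] [75.5 41.3] 73.0
```

```bash
python3 -m inch '{"linear":[[-1,0,-30],[-1,0,-60],[-1,0,-65],[-1,0,-65],[-2,15,-65],[-3,25,-65],[-3,35,-65],[-4,45,-65],[-5,55,-65],[-6,65,-65],[-6,75,-65],[-7,85,-65],[-8,95,-65],[-8,102,-65],[-8,107,-65],[-8,111,-65],[-8,114,-65],[-8,114,-65],[-8,114,-65]],"spin":[0,0,0,0,0,0,0,0,0,0,0,0,0,0,0,0,0,0,0],"fingers":[-1,-1,-1,-1,-1,-1,-1,-1,-1,-1,-1,-1,-1,-1,-1,-1,-1,-1,-1]}' 40
```

```text
time: 18.47
eef_pos: [0.4764, -0.0533, 0.1024]
orientation: [0.681, 0.733, -0.007, 0.005]
wrist_force: [-1.4, -24.0, 3.6]
width: 0.0
finger_force: 12.2
```

All three stops were reached. I retreat, then go over the outlet plate.

```bash
python3 -m inch '{"linear":[[0,-30,0],[2,-65,0],[2,-95,0],[3,-115,0],[3,-115,40],[3,-115,80],[3,-115,120],[10,-80,140],[20,-40,140],[30,0,140],[40,35,140],[50,65,140],[60,90,140],[65,108,140],[65,108,140],[65,108,140]],"spin":[0,0,0,0,0,0,0,0,0,0,0,0,0,0,0,0],"fingers":[-1,-1,-1,-1,-1,-1,-1,-1,0,0,0,0,0,0,0,0]}' 40; python3 look.py wrist w8 400,720,35,180,18,27;python3 look.py scene p4 400,720,40,180,17,27
```

```text
time: 19.8
eef_pos: [0.5399, 0.0618, 0.2408]
orientation: [0.678, 0.735, -0.001, -0.002]
wrist_force: [0.2, -0.5, -0.1]
width: 0.0425
finger_force: 0.0
tcp [539.9  61.8 240.8] axis 4.6 q6 1.47 w 0.04250180733429716
400,720,35,180,18,27 [192, 145, 32, 64, 1787] z 20.9 rect [465.9  70.2] [26.3 59.6] 4.4
400,720,35,180,18,27 [249, 145, 30, 64, 1775] z 20.9 rect [517.6  74.4] [25.9 59.4] 4.7
400,720,35,180,18,27 [360, 145, 34, 64, 1802] z 20.9 rect [621.1  82.6] [26.3 59.3] 4.8
400,720,35,180,18,27 [178, 211, 25, 4, 60] z 22.8 rect [450.   35.9] [24.8  1.1] 4.1
400,720,35,180,18,27 [216, 211, 42, 4, 91] z 23.1 rect [494.3  39.6] [38.7  1. ] 4.3
400,720,35,180,18,27 [272, 211, 41, 4, 90] z 23.0 rect [546.2  43.7] [37.5  1.1] 5.1
400,720,35,180,18,27 [326, 211, 42, 7, 93] z 22.7 rect [597.1  47.7] [38.7  3.6] 9.6
400,720,35,180,18,27 [382, 211, 41, 4, 97] z 22.8 rect [649.5  51.8] [38.7  1.3] 4.9
tcp [539.9  60.8 241. ] axis 4.5 q6 1.47 w 0.042832628556853325
400,720,40,180,17,27 [300, 216, 22, 17, 178] z 22.6 rect [467.7  70.4] [27.5 59.9] 7.1
400,720,40,180,17,27 [288, 225, 22, 19, 193] z 22.9 rect [519.   73.2] [28.4 61.8] 5.8
400,720,40,180,17,27 [261, 248, 22, 20, 209] z 22.7 rect [621.9  81.8] [27.5 59.6] 4.2
```

View pics/w8.png

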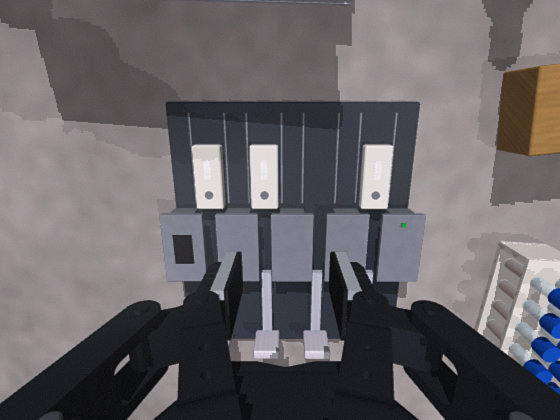

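Wrist view: three white cassettes flat on the outlet plate at (207,177), (263,177) and (376,177). I pick up cassette 4 first.

```bash
python3 -m inch '{"linear":[[35,10,0],[70,18,-20],[80,21,-60],[80,21,-100],[80,21,-135],[80,21,-150],[80,21,-155],[80,21,-155],[80,21,-155]],"spin":[0,0,0,0,0,0,0,0,0],"fingers":[0,0,0,0,0,0,0,0,0]}' 40; python3 -m inch '{"linear":[[0,0,0],[0,0,0],[0,0,0],[0,0,0],[0,0,0],[0,0,0],[0,0,0]],"spin":[0,0,0,0,0,0,0],"fingers":[-1,-1,-1,-1,-1,-1,-1]}' 40
```

```text
time: 20.65
eef_pos: [0.6217, 0.0804, 0.0879]
orientation: [0.68, 0.733, 0.0, 0.0]
wrist_force: [0.6, 0.4, 0.6]
width: 0.0427
finger_force: 0.0
time: 21.23
eef_pos: [0.6227, 0.081, 0.0892]
orientation: [0.679, 0.734, 0.001, 0.002]
wrist_force: [-1.0, -1.7, 7.0]
width: 0.0246
finger_force: 40.0
```

```bash
python3 -m inch '{"linear":[[0,0,20],[0,0,50],[0,0,70],[-18,32,70],[-36,65,70],[-54,98,70],[-72,131,70],[-90,164,70],[-108,197,70],[-126,230,70],[-136,252,70],[-136,252,70],[-136,252,70],[-136,252,40],[-136,252,20],[-136,252,20],[-136,252,20]],"spin":[0,0,0,0,0,0,0,0,0,0,0,0,0,0,0,0,0],"fingers":[-1,-1,-1,-1,-1,-1,-1,-1,-1,-1,-1,-1,-1,-1,-1,-1,-1]}' 40; python3 look.py wrist t1 380,600,200,390,17,34; python3 look.py top t2 380,600,200,390,17,34
```

```text
time: 22.65
eef_pos: [0.485, 0.3318, 0.1064]
orientation: [0.68, 0.733, -0.001, -0.0]
wrist_force: [-0.5, 0.2, -0.1]
width: 0.0245
finger_force: 39.4
tcp [485.  331.8 106.4] axis 4.3 q6 1.97 w 0.024464853589827584
380,600,200,390,17,34 [102, 160, 372, 164, 8769] z 23.3 rect [484.2 335.4] [180.3  91.6] 3.5
380,600,200,390,17,34 [259, 204, 54, 5, 169] z 31.3 rect [481.9 362.8] [24.9  1.2] 5.0
380,600,200,390,17,34 [423, 355, 10, 16, 68] z 21.7 rect [573.3 269. ] [2.7 7.5] 21.3
380,600,200,390,17,34 [148, 401, 25, 16, 164] z 21.9 rect [412.9 220.3] [13.9  4.8] 26.2
380,600,200,390,17,34 [405, 406, 20, 14, 126] z 21.9 rect [573.9 229.3] [8.7 7.3] 32.0
tcp [485.9 332.4 107.5] axis 4.3 q6 1.97 w 0.024104726706516484
380,600,200,390,17,34 [102, 190, 74, 79, 575] z 24.5 rect [484.5 299.8] [179.8 160.6] 2.9
```

View pics/t1.png

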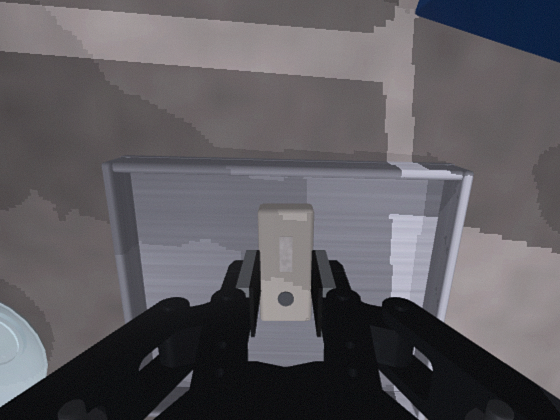

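Cassette 4 is held over the tray, front edge at row 204 against the tray's far wall at row 165, so it fits inside. Lowering it.

```bash
python3 -m inch '{"linear":[[0,0,-10],[0,0,-18],[0,0,-23],[0,0,-24.5],[0,0,-24.5],[0,0,-24.5]],"spin":[0,0,0,0,0,0],"fingers":[-1,-1,-1,-1,-1,-1]}' 40
```

```text
time: 23.25
eef_pos: [0.4853, 0.3331, 0.0833]
orientation: [0.679, 0.734, 0.0, 0.0]
wrist_force: [-2.9, -1.9, 9.7]
width: 0.0244
finger_force: 43.1
```

```bash
python3 -m inch '{"linear":[[0,0,0],[0,0,0],[0,0,0],[0,0,0],[0,0,25],[0,0,60],[5,-40,75],[10,-80,75],[15,-120,75],[20,-160,75],[25,-200,75],[30,-235,75],[33,-259,75],[33,-259,75],[33,-259,75]],"spin":[0,0,0,0,0,0,0,0,0,0,0,0,0,0,0],"fingers":[0,0,0,0,0,0,0,0,0,0,0,0,0,0,0]}' 40; python3 look.py wrist w9 400,720,35,180,18,27; python3 look.py scene t3 390,580,210,390,10,60
```

```text
time: 24.5
eef_pos: [0.5183, 0.073, 0.1573]
orientation: [0.68, 0.733, 0.0, -0.0]
wrist_force: [-0.1, 0.8, 0.3]
width: 0.0428
finger_force: 0.0
tcp [518.3  73.  157.3] axis 4.2 q6 1.5 w 0.042807035434264784
400,720,35,180,18,27 [188, 178, 44, 83, 3040] z 20.9 rect [465.8  70.2] [26.6 59.9] 5.1
400,720,35,180,18,27 [266, 178, 39, 83, 3114] z 20.9 rect [517.5  74.2] [26.  59.7] 4.8
400,720,35,180,18,27 [168, 263, 36, 8, 164] z 22.9 rect [449.6  36.1] [25.8  1.7] 1.3
400,720,35,180,18,27 [242, 263, 36, 8, 162] z 22.9 rect [501.6  40. ] [25.3  1.7] 3.7
400,720,35,180,18,27 [295, 262, 35, 8, 179] z 23.2 rect [538.9  43.1] [24.6  1.7] 4.2
400,720,35,180,18,27 [368, 262, 58, 15, 259] z 23.5 rect [597.2  47.6] [40.3  6.9] 13.6
400,720,35,180,18,27 [440, 262, 60, 26, 285] z 23.5 rect [647.3  50.4] [42.6 14.1] 24.4
tcp [518.1  74.  157.2] axis 4.4 q6 1.5 w 0.0426460694636904
390,580,210,390,10,60 [322, 242, 96, 88, 978] z 23.0 rect [487.  299.4] [183.1 160.5] 3.0
390,580,210,390,10,60 [368, 282, 26, 23, 264] z 17.3 rect [485.8 333.6] [28. 60.] 6.0
```

View pics/t3.png

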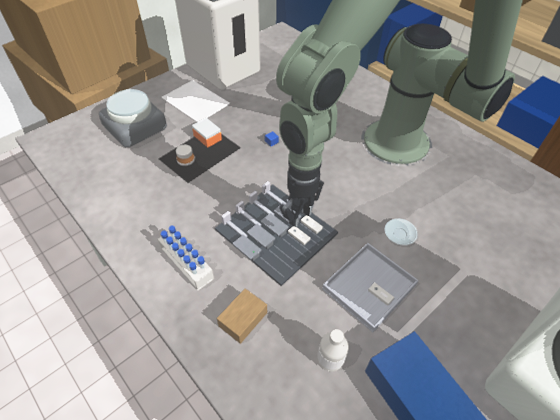

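Cassette 4 lies flat in the tray at (381,292). The tip box now looks shifted, at (206,132), so I'll check it later. Picking cassette 2.

```bash
python3 -m inch '{"linear":[[0,0,-35],[0,0,-62],[0,0,-70],[0,0,-70],[0,0,-70],[0,0,-70],[0,0,-70],[0,0,-70],[0,0,-70],[0,0,-50],[0,0,-20],[0,0,0],[0,35,0],[0,70,0],[0,105,0],[0,140,0],[0,175,0],[1,189,0],[1,189,0],[1,189,0]],"spin":[0,0,0,0,0,0,0,0,0,0,0,0,0,0,0,0,0,0,0,0],"fingers":[0,0,0,-1,-1,-1,-1,-1,-1,-1,-1,-1,-1,-1,-1,-1,-1,-1,-1,-1]}' 40; python3 look.py wrist t4 380,640,-300,600,10,100;python3 look.py top tt 400,640,-480,-290,30,65
```

```text
time: 26.27
eef_pos: [0.519, 0.2634, 0.1575]
orientation: [0.679, 0.734, -0.0, 0.0]
wrist_force: [0.2, -0.3, -0.3]
width: 0.0246
finger_force: 41.4
tcp [519.  263.4 157.5] axis 4.5 q6 1.84 w 0.024629226602061283
380,640,-300,600,10,100 [80, 23, 315, 306, 20188] z 23.8 rect [486.  300.4] [180.6 160.4] 2.9
380,640,-300,600,10,100 [219, 60, 45, 98, 4018] z 15.9 rect [484.8 334.5] [26.2 59.1] 4.3
tcp [519.  262.5 157.4] axis 4.4 q6 1.84 w 0.02431355247682997
400,640,-480,-290,30,65 [419, 185, 23, 22, 378] z 46.7 rect [ 577.5 -382.6] [49.  49.4] 43.9
400,640,-480,-290,30,65 [431, 231, 39, 26, 964] z 49.7 rect [ 463.5 -421.9] [82.1 59.3] 90.0
```

View pics/t4.png

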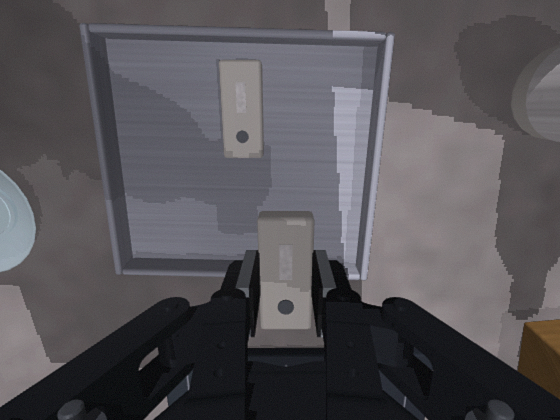

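Cassette 2 is held over the tray's near half, with cassette 4 clear of it at (241,108). The top view shows the tip box knocked to (465,-422), right at the mat's edge, so I'll put it back later. Lowering cassette 2.

```bash
python3 -m inch '{"linear":[[0,0,-35],[0,0,-60],[0,0,-70],[0,0,-74],[0,0,-74.5],[0,0,-74.5]],"spin":[0,0,0,0,0,0],"fingers":[-1,-1,-1,-1,-1,-1]}' 40
```

```text
time: 26.87
eef_pos: [0.5198, 0.2626, 0.0836]
orientation: [0.68, 0.733, 0.0, 0.0]
wrist_force: [0.5, 0.2, -1.2]
width: 0.0248
finger_force: 41.4
```

```bash
python3 -m inch '{"linear":[[0,0,-1],[0,0,-2],[0,0,-2],[0,0,-2],[0,0,-2],[0,0,-2],[0,0,-2],[0,0,25],[0,0,60],[-12,-40,75],[-24,-80,75],[-36,-120,75],[-48,-160,75],[-53,-193,75],[-53,-193,75],[-53,-193,75]],"spin":[0,0,0,0,0,0,0,0,0,0,0,0,0,0,0,0],"fingers":[-1,-1,-1,0,0,0,0,0,0,0,0,0,0,0,0,0]}' 40; python3 look.py wrist w10 400,500,35,180,18,27; python3 look.py top t5 390,580,210,390,12,21
```

```text
time: 28.2
eef_pos: [0.466, 0.0686, 0.1581]
orientation: [0.681, 0.732, 0.0, -0.0]
wrist_force: [-0.2, -0.4, -0.3]
width: 0.043
finger_force: 0.0
tcp [466.   68.6 158.1] axis 4.2 q6 1.49 w 0.043047307006232285
400,500,35,180,18,27 [267, 177, 39, 83, 3079] z 20.9 rect [465.7  70.3] [26.1 59.8] 3.9
400,500,35,180,18,27 [242, 262, 36, 7, 143] z 22.8 rect [449.1  35.8] [25.5  1.7] 3.4
400,500,35,180,18,27 [295, 262, 35, 8, 159] z 23.3 rect [486.7  38.9] [24.9  1.8] 6.5
tcp [466.4  69.7 158.1] axis 4.3 q6 1.49 w 0.04272962804029026
390,580,210,390,12,21 [104, 193, 22, 73, 141] z 17.6 rect [485.9 374.7] [ 38.1 172.1] 80.3
390,580,210,390,12,21 [112, 223, 27, 12, 293] z 17.2 rect [483.7 334.8] [26.6 60.4] 5.5
```

```bash
python3 -m inch '{"linear":[[0,1,-35],[0,1,-62],[0,1,-70],[0,1,-70],[0,1,-70],[0,1,-70],[0,1,-70],[0,1,-70],[0,1,-70],[0,1,-50],[0,1,-20],[0,1,0],[-3,35,0],[-6,70,0],[-9,105,0],[-12,140,0],[-12,175,0],[-12,191,0],[-12,191,0],[-12,191,0]],"spin":[0,0,0,0,0,0,0,0,0,0,0,0,0,0,0,0,0,0,0,0],"fingers":[0,0,0,-1,-1,-1,-1,-1,-1,-1,-1,-1,-1,-1,-1,-1,-1,-1,-1,-1]}' 40; python3 look.py wrist t6 390,580,210,390,12,21
```

```text
time: 29.97
eef_pos: [0.454, 0.2617, 0.1581]
orientation: [0.679, 0.734, 0.0, 0.0]
wrist_force: [0.9, -0.6, 0.3]
width: 0.025
finger_force: 41.1
tcp [454.  261.7 158.1] axis 4.5 q6 1.87 w 0.024956465766421968
390,580,210,390,12,21 [203, 39, 292, 239, 3928] z 16.7 rect [486.4 299.8] [171.9 152.4] 3.0
390,580,210,390,12,21 [321, 66, 46, 97, 3930] z 15.9 rect [484.7 334.6] [26.3 59.4] 4.6
390,580,210,390,12,21 [357, 184, 44, 81, 2953] z 15.9 rect [519.3 262.1] [26.2 60.1] 4.1
```

View pics/t6.png

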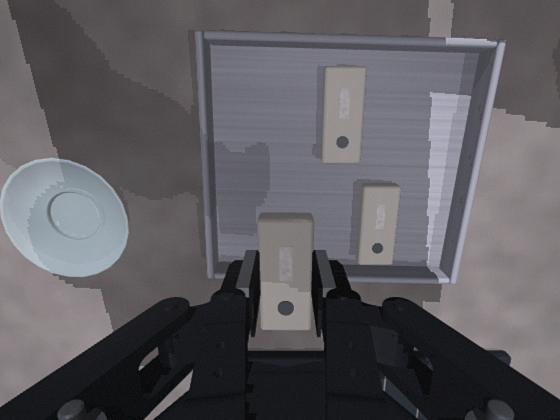

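Cassettes 4 (342,115) and 2 (379,225) lie flat, and cassette 1 is held clear of them. Lowering it.

```bash
python3 -m inch '{"linear":[[0,0,-35],[0,0,-60],[0,0,-70],[0,0,-74],[0,0,-76],[0,0,-76],[0,0,-76],[0,0,-76],[0,0,-76],[0,0,-76],[0,0,-76],[0,0,-50],[0,0,-15],[0,0,25],[0,0,45],[0,0,45]],"spin":[0,0,0,0,0,0,0,0,0,0,0,0,0,0,0,0],"fingers":[-1,-1,-1,-1,-1,-1,-1,0,0,0,0,0,0,0,0,0]}' 40; python3 -m inch '{"linear":[[0,-40,0],[0,-80,0],[0,-120,0],[0,-160,0],[0,-200,0],[0,-240,0],[0,-280,0],[0,-320,0],[0,-360,0],[0,-400,0],[3,-440,0],[6,-480,0],[8,-520,0],[10,-560,0],[11,-600,0],[11,-640,0],[11,-680,0],[11,-684,0],[11,-684,0],[11,-684,0]],"spin":[0,0,0,0,0,0,0,0,0,0,0,0,-3,-3,-3,-3,-3,-3,-3,-3],"fingers":[0,0,0,0,0,0,0,0,0,1,1,1,1,1,1,1,1,1,1,1]}' 40; python3 look.py wrist u1 400,700,-500,-200,20,65;  python3 look.py top u2 390,580,210,390,12,21 380,620,-480,-290,30,65
```

```text
time: 31.35
eef_pos: [0.4569, 0.2624, 0.208]
orientation: [0.679, 0.734, 0.004, 0.002]
wrist_force: [-0.3, 0.7, -1.3]
width: 0.0427
finger_force: 0.0
time: 33.02
eef_pos: [0.4645, -0.4222, 0.2016]
orientation: [0.699, 0.716, 0.0, -0.001]
wrist_force: [0.3, 0.9, -0.0]
width: 0.0857
finger_force: 0.0
tcp [ 464.5 -422.2  201.6] axis 1.4 q6 0.69 w 0.0857140184366888
400,700,-500,-200,20,65 [401, 128, 84, 72, 4605] z 45.7 rect [ 578.7 -383.2] [50.2 49.3] 6.5
400,700,-500,-200,20,65 [247, 158, 84, 108, 8665] z 48.8 rect [ 465.8 -423.4] [60.2 79.9] 1.0
tcp [ 464.7 -421.4  201.9] axis 1.4 q6 0.69 w 0.08529205375732486
390,580,210,390,12,21 [145, 209, 26, 12, 283] z 17.3 rect [517.9 261.9] [26.1 59.8] 5.0
390,580,210,390,12,21 [105, 223, 4, 43, 73] z 16.0 rect [446.8 373.8] [97.4  3. ] 2.9
390,580,210,390,12,21 [112, 223, 27, 12, 290] z 17.3 rect [483.4 334.3] [25.8 60.7] 5.4
390,580,210,390,12,21 [144, 236, 27, 13, 299] z 17.2 rect [453.5 258.2] [26.5 61. ] 3.9
380,620,-480,-290,30,65 [419, 185, 23, 22, 378] z 46.7 rect [ 577.6 -381.8] [49.2 47.8] 0.4
380,620,-480,-290,30,65 [431, 231, 38, 21, 556] z 49.7 rect [ 469.6 -422.2] [46.5 81. ] 0.5
```

View pics/u1.png

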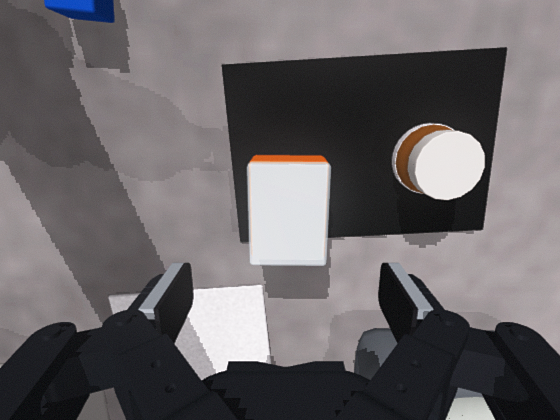

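All three cassettes are flat in the tray. The tip box (288,212) overhangs the mat's lower edge (row ~238), so I pick it up and set it back on.

```bash
python3 -m inch '{"linear":[[1,0,-35],[1,0,-70],[1,0,-100],[1,0,-112],[1,0,-112],[1,0,-112],[1,0,-112],[1,0,-112],[1,0,-112],[1,0,-112],[1,0,-112],[1,0,-112],[1,0,-100],[1,0,-85],[3,20,-85],[5,38,-85],[5,38,-85],[5,38,-95],[5,38,-104],[5,38,-104]],"spin":[0,0,0,0,0,0,0,0,0,0,0,0,0,0,0,0,0,0,0,0],"fingers":[1,1,1,1,1,-1,-1,-1,-1,-1,-1,-1,-1,-1,-1,-1,-1,-1,-1,-1]}' 40; python3 -m inch '{"linear":[[0,0,-4],[0,0,-8],[0,0,-8.5],[0,0,-8.5]],"spin":[0,0,0,0],"fingers":[-1,-1,-1,-1]}' 40
```

```text
time: 34.78
eef_pos: [0.4692, -0.3846, 0.0968]
orientation: [0.699, 0.716, -0.0, -0.001]
wrist_force: [-0.3, 0.3, -2.3]
width: 0.0595
finger_force: 44.5
time: 35.12
eef_pos: [0.4698, -0.3853, 0.0932]
orientation: [0.699, 0.716, -0.0, 0.0]
wrist_force: [-5.8, 6.0, 22.5]
width: 0.0593
finger_force: 47.5
```

```bash
python3 -m inch '{"linear":[[0,0,2],[0,0,4],[0,0,4],[0,0,4],[0,0,4],[0,0,4],[0,0,4],[0,0,30],[0,0,65],[0,0,105],[0,0,145],[-20,35,180],[-40,70,180],[-60,105,180],[-80,140,180],[-100,175,180],[-120,200,180],[-120,200,180],[-120,200,180]],"spin":[0,0,0,0,0,0,0,0,0,0,0,0,0,0,0,0,0,0,0],"fingers":[-1,-1,-1,1,1,1,1,1,1,1,1,1,1,1,1,1,1,1,1]}' 40; python3 look.py top v1 390,580,210,390,12,21 380,640,-480,-290,30,65 380,680,-130,-80,38,55;python3 look.py scene v2 380,640,-480,-290,30,65
```

```text
time: 36.7
eef_pos: [0.3492, -0.1835, 0.2706]
orientation: [0.698, 0.716, -0.0, 0.0]
wrist_force: [-0.8, -0.8, 0.0]
width: 0.0851
finger_force: 0.0
tcp [ 349.2 -183.5  270.6] axis 1.5 q6 0.87 w 0.08507709095894214
390,580,210,390,12,21 [105, 193, 5, 73, 109] z 17.3 rect [482.  375.7] [168.4   3. ] 2.8
390,580,210,390,12,21 [145, 209, 26, 12, 284] z 17.2 rect [518.1 262.1] [26.3 59.5] 4.7
390,580,210,390,12,21 [112, 223, 27, 12, 294] z 17.3 rect [483.2 334.6] [25.9 61.2] 3.3
390,580,210,390,12,21 [144, 236, 27, 13, 302] z 17.2 rect [453.3 258.5] [26.3 60.5] 4.0
380,640,-480,-290,30,65 [419, 185, 23, 22, 378] z 46.8 rect [ 577.5 -382.3] [49.2 48.4] 63.8
380,640,-480,-290,30,65 [414, 229, 39, 26, 860] z 49.8 rect [ 467.6 -383.9] [59.4 80.5] 0.7
tcp [ 350.5 -184.9  270.9] axis 1.5 q6 0.87 w 0.08548151040064715
380,640,-480,-290,30,65 [197, 124, 30, 25, 442] z 50.2 rect [ 471.3 -383.9] [62.9 83.2] 1.9
380,640,-480,-290,30,65 [176, 144, 16, 16, 196] z 47.0 rect [ 580.4 -383.1] [53.  49.3] 86.9
```

View pics/v1.png

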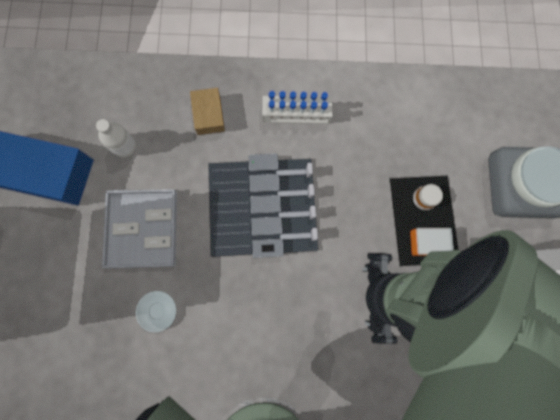

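View pics/v2.png

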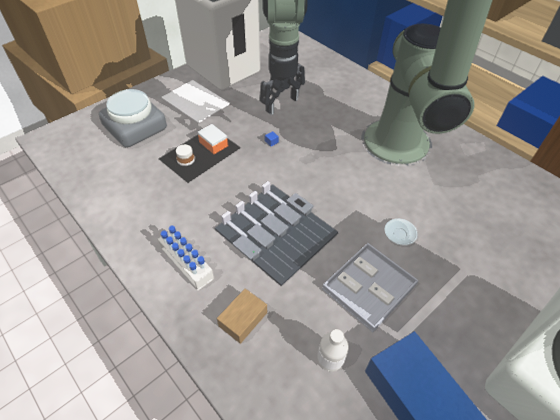

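Top and scene views: three cassettes flat in the tray at (157,214), (125,229) and (157,242), none touching. The jar (428,196) and tip box (433,241) stand on the mat, the slides are back and the bystanders haven't moved.

```bash
python3 -c "
from plant import job_done
print(job_done())"
```

```text
the job is handed in; nothing more can be done
None
```

The job is handed in: the tip box and jar stand upright on the mat (I set the box back after it was knocked to the mat's edge), cassettes 1, 2 and 4 were ejected and lie flat and separate in the tray (bay 3 was empty), the slides have sprung back, and the other items look unmoved in the last pictures.

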